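Unbolt the seal chest

ROBOT

A 6-joint arm with a two-finger parallel gripper is mounted at the origin on the work surface. World frame = base frame: x ahead of the robot, y to its left, z up, the work surface at z = 0. Lengths are in m, angles in rad, forces in N, time in s.
With the tool pointing down it reaches from about 0.325 to 0.9 m from the base axis. Payload 6.1 kg.
Tool frame: the origin (TCP) lies midway between the tips of the shut fingers; the grasp point (between the pads) lies 19 mm behind it; z points along the fingers, y is the direction in which the jaws open and shut (so a half turn about z gives the same grasp; the last joint's range is limited). The gripper opens to 85 mm and grips with 20 to 120 N. Pads are 22 mm wide; open, the fingers measure 114 mm over their backs; the gripper's body (76 mm by 85 mm) begins 54 mm behind the grasp point. The pads swing forward as they close: fully open they stand 13 mm farther back than shut.
Start: joints at [-0.126, 0.22, 1.526, -0, 1.395, -0.126], TCP at [0.625, -0, 0.231] pointing down, gripper open.
Joint ranges: [-2.98, 2.98], [-0.91, 2.08], [0.09, 2.57], [-1.24, 4.39], [0.2, 2.65], [-2.68, 2.68]. Speed limits (rad/s): [2.57, 2.57, 3.01, 3.14, 3.14, 3.14].

INTERFACE

Orientations are given as a unit quaternion [w, x, y, z].
In Python, from plant import robot gives the robot as it stands.
- The arm moves only by the shell command python3 -m creep 'ROWS' [FORCE]. ROWS is a JSON object of lists of equal length, an entry for each row: "linear": the shift along the tool's x, y, z normalised to -1 to 1, where 1 is 0.03 m, a list of three; "turn": the turn about the tool's z normalised to -1 to 1, where 1 is 4 degrees; "fingers": the opening, from -1 (shut) to 1 (fully open), so that 0 is half open. In form: {"linear": [[x, y, z], ...], "turn": [turn, ...], "fingers": [fingers, ...]}. A call has 1 to 8 rows; each row shifts and turns the pose as measured when the row begins, along the tool's axes as they then stand; what a row does not reach is not made up. A row lasts 1/12 s, in which the tool goes at most 41.7 mm and 7.16 degrees, less where a joint would pass 70% of its speed; a pose out of reach is approached as far as the arm can. A call with a number of a shift or a turn outside -1 to 1 is refused whole. A call with a gripper value outside its range is refused whole. The fingers move at their own pace and stop on an object; FORCE is the grip in N (left out, the last holds). Time passes only in rows, so rows that do not move let the fingers close. It gives the time, the measured TCP pose, the force and the opening at its end, in the units of the state.
- robot.read_state(): the state, without advancing time (a new reading comes with each control period).
- robot.snapshot(name): name is "scene" or "side" or "wrist"; returns a dict with "img" (480x640x3 uint8, red, green, blue), "K" (3x3 intrinsics, pixels), "world_from_camera" (4x4, takes a point from camera to world coordinates). Camera axes: x right, y down, z forward; pixel columns grow to the right and rows downward; lengths in m; the calibration is good to about 2 mm. A picture is of the moment at which its call begins. There is no depth.
- robot.hand_in(): hands the job in, once; it reports no verdict.
Trained networks look in the newest picture that a camera, given by its name, has taken for a name from the list of things; names that differ only in an ending like _2 or _b are one class to them, and where a whole thing is asked for, a point or a joint stands for the part that bears it (a point fixed in the world has none). Each returns a list of dicts, best first, with "confidence" (0 to 1); they miss things now and then, are a little off and sometimes report something else, mostly with a low value. They report only what shows in the picture. A call takes as long as a camera call.
- robot.cut_out(label, camera): "pixels" (480x640 bool, what is visible of it).
- robot.place_of(label, camera): "centre" ([x, y, z] in m, in world coordinates, good to about 4 mm: a listed point, or the origin of a listed thing).
The state is a dict: "time_s": time; "joint_positions": joint angles; "qd": joint speeds; "effort": joint torques, N m; "position": TCP position; "ee_rot": TCP orientation; "ft_force": force on the tool from outside, world axes, zero at the start; "torque": the same for the moment, N m; "width": opening from 0.0 (shut) to 1.0 (fully open).
Only numpy, scipy, OpenCV 4.12 (cv2) and the standard library are available. Lean on these libraries where they do the work, as an engineer would, in place of code of your own. Each camera call takes 0.05 s, during which the arm holds its last target.

TASK

The steel seal chest is bolted shut. Press the long spring catch plate on its lid fully down with one fingertip and, keeping it down all the way, push the bolt's upright tab with the other finger until the bolt is fully drawn out of its keeper; only then let the catch spring up again, so that it locks the bolt open, and take the hand away. Grip and lift nothing, and leave the things standing on and around the chest where they are.

Things in the scene. Friction and masses are not known exactly. Their poses are not given: they have to be found in the camera images.
- chest: Grey painted steel chest, 260 (its x) x 284 (its y) x 100 mm high, fixed to the table. Origin: centre of its underside. Its -x side faces roughly towards the robot, +x is the lid's hinge side, y is left seen from the robot, z up. Bare steel fittings on top: bolt on the right, catch on the left. A stone seal and a wooden paperweight stand behind them (x above +75 mm).
- keeper_top (a point): Top centre of the bolt's keeper on the chest's front strip, chest x = -92, y = -27, z = 122 mm. The bolt is a round bar 10 mm thick along chest x, axis 12 mm above the lid; besides the keeper it runs through two guides on the lid, at chest x = -62 and +34 mm. Keeper and guides are 30 mm wide (y) and reach z = 122 mm.
- housing_top (a point): Centre of the top of the catch's fixed housing, chest x = -25, y = +27, z = 128 mm. The housing is 106 mm long (chest x) and 30 mm wide; the catch's push plate stands out of its top.
- tab_top (a point): Centre of the top of the bolt's upright tab, a plate 8 mm thick (chest x) and 20 mm wide (chest y) standing on the bar, its top 160 mm above the table. Bolt shut: chest x = -30, y = -27 mm; it moves with the bolt. To draw the bolt, push the tab's face nearer the robot, towards chest +x. Nothing but the catch and its housing is higher than z = 122 mm within 60 mm of it.
- catch_top (a point): Centre of the upper face of the catch's push plate, 90 mm long (chest x) by 20 mm wide (chest y), at chest x = -25, y = +27 mm; 138 mm above the table at rest, 130 mm fully pressed; it moves with the plate. A fingertip may press anywhere along it and slide along it while pressing. Plate and tab centres are 54 mm apart across the bolt.
- catch (a joint): How far the catch is pressed, m: 0 up, 0.008 fully down (end stop). Spring: about 2.5 N at the start, 6.5 N fully down; it comes up by itself. Its tooth blocks a lug on the bolt; only with the catch more than 4 mm down can the lug pass over the tooth.
- bolt (a joint): Bolt position along chest +x, m: 0 shut in the keeper, 0.032 fully drawn (end stop). Moves with about 2 N of friction and stays where it is left. With the catch up it moves only 2 mm. Beyond 28 mm the lug has passed the tooth, and the released catch comes up and locks the bolt open.
- seal_stone: Stone seal, 26 x 26 mm, 67 mm tall with a round top, standing on the lid. Origin: centre of its underside.
- paperweight: Wooden bar 30 x 150 x 20 mm lying on the lid. Origin: centre of its underside.
- ink_dish: White shallow dish, 90 mm across, 22 mm high, on the table left of the chest. Origin: centre of its underside.
- ink_bottle: Grey bottle with a red cap, 56 mm across, 150 mm tall, on the table right of the chest. Origin: centre of its underside.
- paste_tin: Round jar of seal paste, 64 mm across, 35 mm high, on the table right of the chest. Origin: centre of its underside.
- brush_pot: White pot with writing brushes, 76 mm across, about 270 mm tall with the brushes, far left. Origin: centre of its underside.
- water_cup: White cup, 76 mm across, 85 mm high, far left. Origin: centre of its underside.
- tissue_box: Tissue box 110 x 210 x 70 mm, far right. Origin: centre of its underside.

How it is judged:
By the outcome, as a careful person would: the job done as asked, in the order asked, and still so for the second after the job is handed in, with the robot touching nothing.
It also fails if it takes over 40 s, if anything falls off the work surface, if the arm or the gripper's body presses on something with over 40 N, if the wrist force passes 120 N, or if a joint passes its speed limit or range.

## Working session

There is one attempt and no reset: what is moved stays moved. The work goes in short steps, Python scripts to look and compute and a shell command to move; the robot and the scene stay as the last step left them, time stands still between calls to the robot, and variables do not carry over. Pictures are saved under pics/ and viewed, and the job is handed in when it is done.

```bash
ls; mkdir -p pics; python3 - <<'E'
from plant import robot
import cv2
s=robot.read_state(); print(s)
for c in ["scene","side","wrist"]:
    p=robot.snapshot(c); cv2.imwrite(f"pics/a_{c}.png",p["img"][:,:,::-1])
    for l in ["chest","keeper_top","housing_top","tab_top","catch_top","seal_stone","paperweight","ink_bottle"]:
        r=robot.place_of(l,c)
        print(c,l,[( [round(float(v),4) for v in q["centre"]],round(q["confidence"],2)) for q in r[:2]])
print(robot.read_state()["time_s"])
E
```

```text
pics
{'time_s': 0.0, 'joint_positions': array([-1.26128565e-01,  2.21232719e-01,  1.52762514e+00, -6.95087937e-06,
        1.39468229e+00, -1.26101591e-01]), 'qd': array([-0.00011177,  0.00085317,  0.00059934, -0.00118201,  0.00049377,
        0.00015379]), 'effort': array([-5.06932320e-04, -4.96913910e+01, -3.89390445e+01, -4.46828235e-04,
        1.12446505e-02,  2.49123751e-06]), 'position': array([6.24393818e-01, 5.28811947e-05, 2.30187724e-01]), 'ee_rot': array([-7.67586306e-04,  7.07115550e-01,  7.07097342e-01, -5.99174362e-04]), 'ft_force': array([ 0.03250562,  0.37431253, -0.52540202]), 'torque': array([-0.03999122,  0.00839516, -0.08438234]), 'width': 1.0008745634879774}
scene chest [([0.577, 0.056, -0.0018], 0.87)]
scene keeper_top [([0.4919, 0.0149, 0.122], 0.64), ([0.5763, 0.0537, -0.0013], 0.46)]
scene housing_top [([0.5477, 0.0764, 0.1242], 0.81)]
scene tab_top [([0.5522, 0.0256, 0.1598], 0.64)]
scene catch_top [([0.5448, 0.0752, 0.14], 0.62)]
scene seal_stone [([0.6629, 0.1731, 0.0982], 0.73), ([0.553, 0.0268, 0.164], 0.55)]
scene paperweight [([0.6823, 0.0432, 0.1027]
[... 173 characters left out ...]
 0.1205], 0.66)]
side housing_top [([0.5415, 0.077, 0.1261], 0.67), ([0.6688, -0.1402, 0.0011], 0.2)]
side tab_top [([0.5589, 0.024, 0.1559], 0.79)]
side catch_top [([0.5467, 0.076, 0.1398], 0.83)]
side seal_stone [([0.6615, 0.1677, 0.0986], 0.69)]
side paperweight [([0.6794, 0.0446, 0.1002], 0.94)]
side ink_bottle []
wrist chest [([0.577, 0.0567, 0.0002], 0.73)]
wrist keeper_top [([0.4901, 0.0154, 0.1226], 0.84)]
wrist housing_top [([0.5485, 0.0763, 0.1277], 0.95)]
wrist tab_top [([0.5493, 0.021, 0.1627], 0.66)]
wrist catch_top [([0.5461, 0.0785, 0.1342], 0.67)]
wrist seal_stone []
wrist paperweight [([0.6836, 0.0439, 0.0991], 0.94)]
wrist ink_bottle [([0.6626, -0.1359, 0.0027], 0.79)]
1.35
```

View pics/a_scene.png

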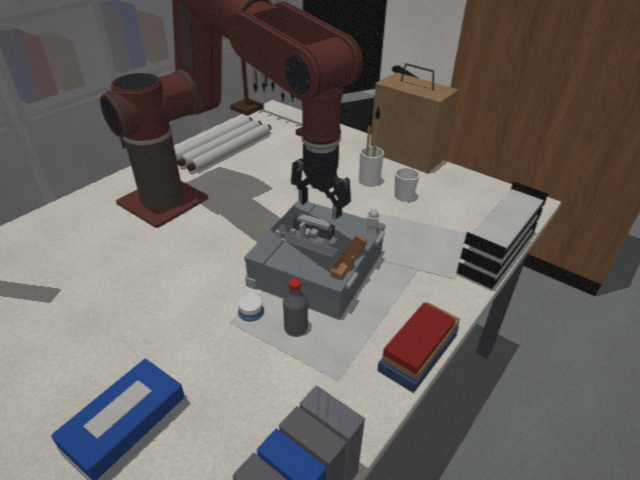

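View pics/a_side.png

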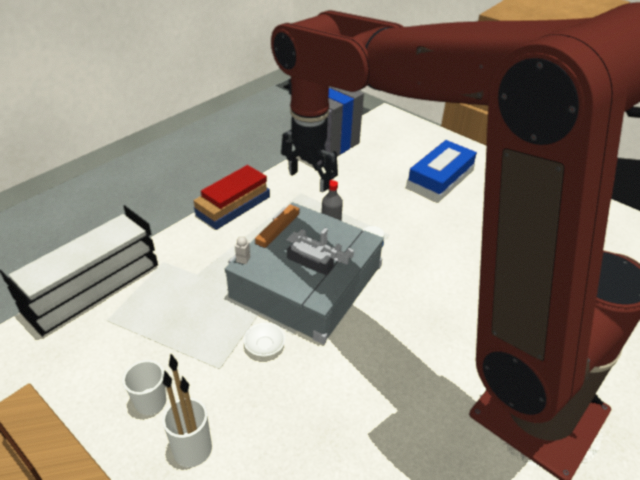

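View pics/a_wrist.png

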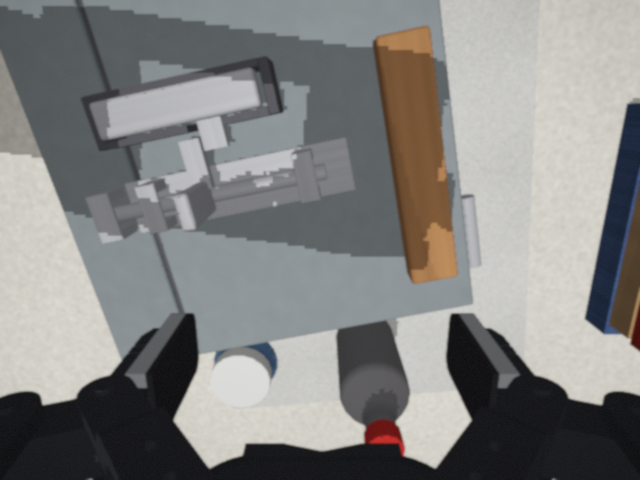

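The wrist view shows the tab at about (190,165) with the push plate at (180,100). The lid's bottom edge runs from about (215,350) to (472,303), and its right edge from (440,0) to (472,303). Next I'll fit the chest pose from the network points and check it against the lid edges.

```bash
cat > h.py <<'E'
import numpy as np, cv2
from plant import robot
from scipy.optimize import least_squares
def proj(p,P):
    T=np.linalg.inv(p["world_from_camera"]); c=(T[:3,:3]@np.array(P).T).T+T[:3,3]
    u=(p["K"]@c.T).T; return u[:,:2]/u[:,2:]
def deproj(p,uv,z):
    d=np.linalg.inv(p["K"])@np.array([*uv,1.]); T=p["world_from_camera"]; d=T[:3,:3]@d; o=T[:3,3]
    return o+d*(z-o[2])/d[2]
def c2w(pose,P):
    x,y,a=pose; P=np.atleast_2d(P).astype(float); R=np.array([[np.cos(a),-np.sin(a)],[np.sin(a),np.cos(a)]])
    return np.c_[P[:,:2]@R.T+[x,y],P[:,2]]
E
python3 - <<'E'
from h import *
p=robot.snapshot("wrist")
for uv in [(215,350),(472,303),(440,0)]: print(deproj(p,uv,0.1)[:2])
a,b,c=[deproj(p,uv,0.1) for uv in [(215,350),(472,303),(440,0)]]
print(np.degrees(np.arctan2(*(b-a)[[1,0]])), np.degrees(np.arctan2(-(c-b)[0],(c-b)[1])))
M={"chest":(0,0),"keeper_top":(-.092,-.027),"housing_top":(-.025,.027),"tab_top":(-.03,-.027),"catch_top":(-.025,.027)}
D=[]
for cam in ["scene","side","wrist"]:
    if cam!="wrist": robot.snapshot(cam)
    for l in M:
        r=robot.place_of(l,cam)
        if r and r[0]["confidence"]>.5: D.append((M[l],r[0]["centre"][:2]))
A=np.array([[*d[0],0] for d in D]);B=np.array([d[1] for d in D])
# add corner of lid
A=np.r_[A,[[.13,-.142,0]]*3];B=np.r_[B,[b[:2]]*3]
f=least_squares(lambda q:(c2w(q,A)[:,:2]-B).ravel(),[.58,.056,.15],loss="soft_l1",f_scale=.003)
print(f.x,np.degrees(f.x[2])); print(np.round((c2w(f.x,A)[:,:2]-B)*1000,1))
np.save("pose.npy",f.x)
img=p["img"][:,:,::-1].copy()
L=[(.13,.142,.1),(.13,-.142,.1),(-.13,-.142,.1),(-.13,.142,.1)]
for box,z in [((.13,.142,0,0),.1),((.053,.015,-.025,.027),.128),((.045,.01,-.025,.027),.138),((.004,.010,-.03,-.027),.16)]:
    hx,hy,cx,cy=box
    q=proj(p,c2w(f.x,[(cx+hx,cy+hy,z),(cx+hx,cy-hy,z),(cx-hx,cy-hy,z),(cx-hx,cy+hy,z)]))
    cv2.polylines(img,[q.astype(int)],True,(0,255,0),1)
cv2.imwrite("pics/b.png",img)
E
```

```text
[ 0.5467943  -0.09510783]
[ 0.7313326 -0.0575063]
[0.69332058 0.13382892]
11.516930584521617 11.236481625803739
[0.57696722 0.05648554 0.19035397] 10.906479225037838
[[-4.000e-01  1.200e+00]
 [ 1.900e+00  2.000e-01]
 [ 9.000e-01  2.400e+00]
 [-3.300e+00 -1.700e+00]
 [-1.153e+02 -9.770e+01]
 [ 3.000e-01  2.500e+00]
 [ 1.600e+00 -1.800e+00]
 [ 4.000e+00 -1.900e+00]
 [-4.400e+00 -3.200e+00]
 [ 8.000e-01  5.100e+00]
 [-1.000e-01  1.700e+00]
 [ 3.400e+00 -7.000e-01]
 [-3.090e+01  2.390e+01]
 [ 1.200e+00  1.000e+00]
 [ 2.000e-01 -8.000e-01]
 [ 2.000e-01 -8.000e-01]
 [ 2.000e-01 -8.000e-01]]
```

View pics/b.png

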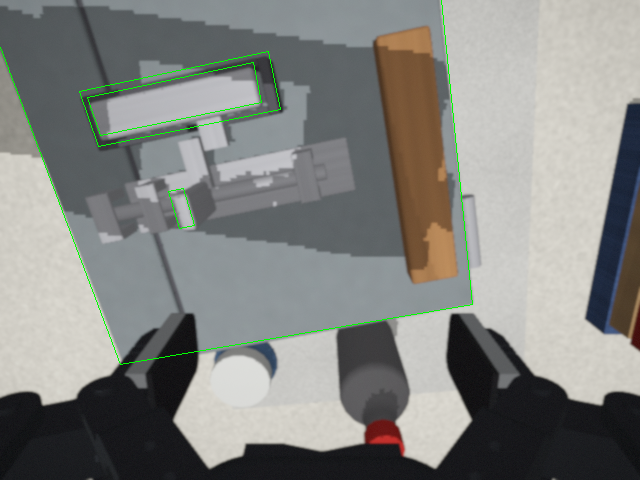

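The overlay fits: plate, tab and lid outlines all coincide, with yaw about 11°. I'll turn the hand so the jaws lie along chest y, and half-close the fingers.

```bash
python3 -m creep '{"linear":[[0,0,0],[0,0,0],[0,0,0],[0,0,0],[0,0,0],[0,0,0],[0,0,0],[0,0,0]],"turn":[1,1,1,1,1,1,1,1],"fingers":[-0.05,-0.05,-0.05,-0.05,-0.05,-0.05,-0.05,-0.05]}' 20
python3 -m creep '{"linear":[[0,0,0],[0,0,0],[0,0,0],[0,0,0],[0,0,0],[0,0,0],[0,0,0],[0,0,0]],"turn":[1,1,1,1,1,1,1,1],"fingers":[-0.05,-0.05,-0.05,-0.05,-0.05,-0.05,-0.05,-0.05]}'
cat >> h.py <<'E'
from scipy.spatial.transform import Rotation as Ro
def rep(tx=None,ty=0,tz=None):
    s=robot.read_state(); pose=np.load("pose.npy"); q=s["ee_rot"]; R=Ro.from_quat([q[1],q[2],q[3],q[0]]).as_matrix()
    a=pose[2]; C=np.array([[np.cos(a),-np.sin(a),0],[np.sin(a),np.cos(a),0],[0,0,1]])
    loc=C.T@(s["position"]-[pose[0],pose[1],0]); Rc=C.T@R
    ang=np.degrees(np.arctan2(Rc[1,1],Rc[0,1]))
    print("t",round(s["time_s"],2),"chestTCP mm",np.round(loc*1000,1),"tool y ang in chest",round(ang,2),"tooly z",np.round(Rc[2],3),"F",np.round(C.T@s["ft_force"],1),"tq",np.round(C.T@s["torque"],2),"w",round(s["width"],3))
    if tx is not None: print("shift units",np.round(Rc.T@(np.array([tx,ty,tz])/1000-loc)/.03,3))
E
python3 -c "
from h import *; rep(-50,0,165)"
```

```text
time_s: 2.92
position: [0.625, -0.0, 0.2313]
ee_rot: [0.0, 0.88, 0.474, -0.0]
ft_force: [-0.0, 0.8, 0.4]
width: 0.477
time_s: 3.58
position: [0.625, -0.0, 0.2313]
ee_rot: [-0.0, 0.98, 0.199, -0.0]
ft_force: [-0.8, 0.9, 0.1]
width: 0.475
t 3.58 chestTCP mm [ 36.4 -64.6 231.3] tool y ang in chest -77.97 tooly z [-0. -0. -1.] F [-0.6  1.   0.1] tq [ 0.04 -0.    0.05] w 0.475
shift units [-2.37  -2.705  2.21 ]
```

```bash
python3 -m creep '{"linear":[[0,0,0],[0,0,0],[0,0,0],[-0.6,-0.45,0],[-0.6,-0.45,0],[-0.6,-0.45,0],[-0.6,-0.45,0],[-0.45,-0.35,0]],"turn":[1,1,1,0,0,0,0,0],"fingers":[-0.05,-0.05,-0.05,-0.05,-0.05,-0.05,-0.05,-0.05]}' >/dev/null
python3 - <<'E'
from h import *
rep(-52,0,175)
for c in ["wrist","side"]:
    p=robot.snapshot(c); cv2.imwrite(f"pics/c_{c}.png",p["img"][:,:,::-1])
E
```

```text
t 4.25 chestTCP mm [-49.4   0.8 230. ] tool y ang in chest -91.06 tooly z [ 0.     0.001 -1.   ] F [ 0.6  0.4 -0.1] tq [ 0.01 -0.05  0.03] w 0.472
shift units [-0.088  0.026  1.833]
```

View pics/c_wrist.png

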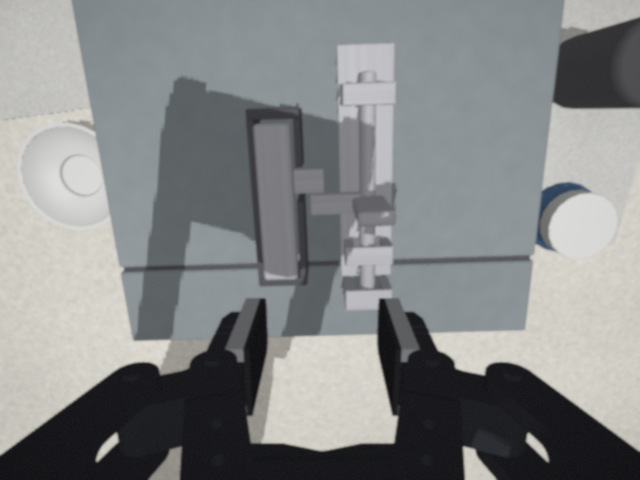

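The wrist view shows the left finger heading for the plate (about (280,280)) and the right one in line with the tab (about (375,205)). Descending to just above the plate.

```bash
python3 -m creep '{"linear":[[-0.09,0.03,0],[0,0,0.5],[0,0,0.6],[0,0,0.6],[0,0,0.6],[0,0,0.4],[0,0,0]],"turn":[-0.25,0,0,0,0,0,0],"fingers":[-0.05,-0.05,-0.05,-0.05,-0.05,-0.05,-0.05]}' >/dev/null
python3 - <<'E'
from h import *
rep(-52,0,139)
for c in ["wrist","side","scene"]:
    p=robot.snapshot(c); im=p["img"][:,:,::-1]
    if c!="wrist":
        u,v=proj(p,c2w(np.load("pose.npy"),[(-30,0,130)])*1+0 if 0 else c2w(np.load("pose.npy"),[(-.03,0,.13)]))[0]; print(u,v)
        im=cv2.resize(im[int(v)-60:int(v)+60,int(u)-80:int(u)+80],None,fx=5,fy=5,interpolation=cv2.INTER_CUBIC)
    cv2.imwrite(f"pics/d_{c}.png",im)
E
```

```text
t 4.93 chestTCP mm [-47.2  -3.5 149.9] tool y ang in chest -89.65 tooly z [ 0.01   0.004 -1.   ] F [-0.6  0.8 -0.4] tq [ 0.02 -0.01 -0.03] w 0.475
shift units [-0.163 -0.118  0.36 ]
316.9659111710071 246.7566941734446
307.77982275592933 226.83402732459456
```

View pics/d_wrist.png

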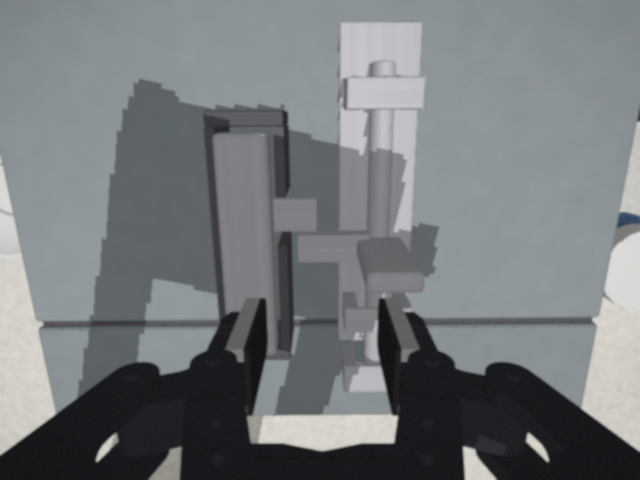

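View pics/d_side.png

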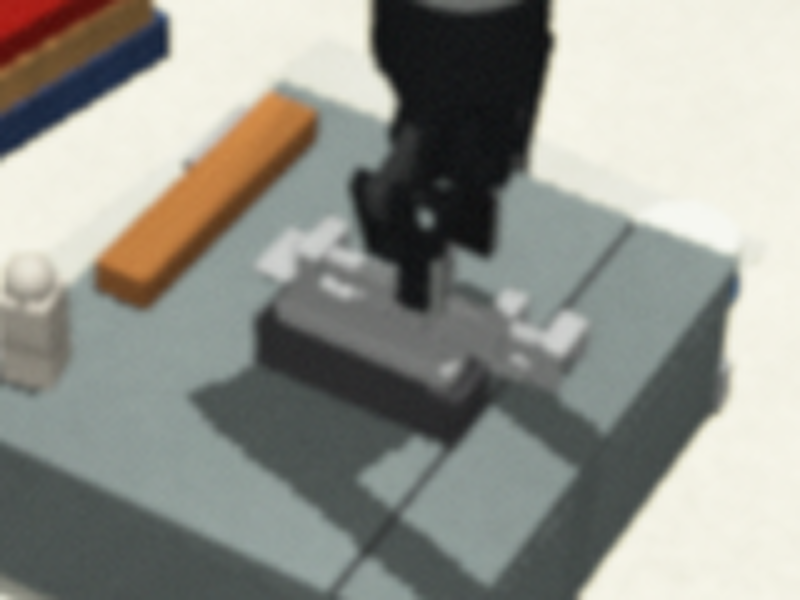

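View pics/d_scene.png

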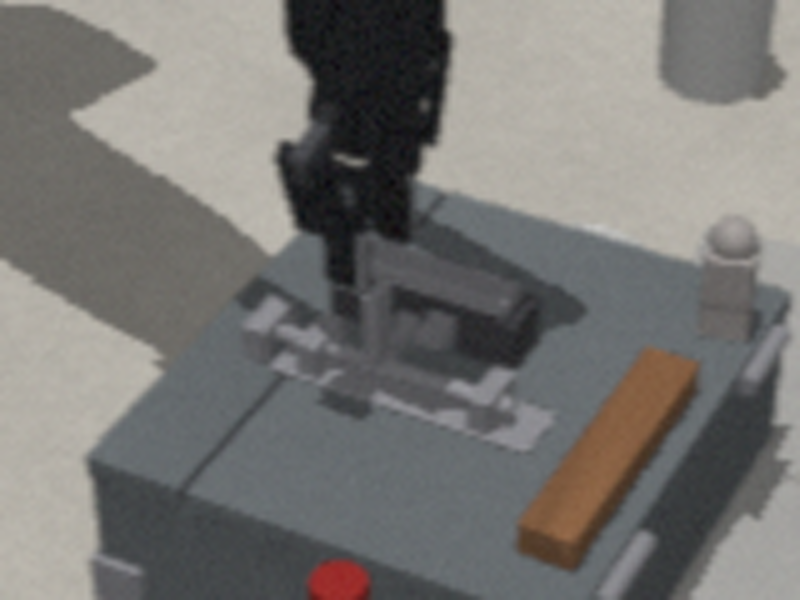

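The tip is still above the plate. The hand has drifted 5 mm forward and 3.5 mm to the right, so I'll correct that before lowering.

```bash
python3 -m creep '{"linear":[[-0.2,-0.12,0],[0,0,0],[0,0,0.15],[0,0,0.15],[0,0,0]],"turn":[0,0,0,0,0],"fingers":[-0.05,-0.05,-0.05,-0.05,-0.05]}' 
python3 -c "
from h import *
rep(-51,0,138)"
```

```text
time_s: 5.5
position: [0.5293, 0.0465, 0.1484]
ee_rot: [0.003, 0.995, 0.098, 0.012]
ft_force: [0.1, 0.3, 0.4]
width: 0.474
t 5.5 chestTCP mm [-48.7  -0.8 148.4] tool y ang in chest -89.64 tooly z [ 0.023  0.008 -1.   ] F [0.2 0.3 0.4] tq [-0.02  0.02 -0.05] w 0.474
shift units [-0.086 -0.03   0.346]
```

```bash
python3 -c "
from h import *
s=robot.read_state(); print(s['time_s'],s['joint_positions'].round(3),s['qd'].round(3))
q=s['ee_rot'];print(q); rep(-51,0,138)"
```

```text
5.5 [-0.06   0.055  1.872 -0.002  1.191  1.315] [ 0.001 -0.014 -0.007  0.001  0.008 -0.002]
[0.00264584 0.9950919  0.09823688 0.01160315]
t 5.5 chestTCP mm [-48.7  -0.8 148.4] tool y ang in chest -89.64 tooly z [ 0.023  0.008 -1.   ] F [0.2 0.3 0.4] tq [-0.02  0.02 -0.05] w 0.474
shift units [-0.086 -0.03   0.346]
```

```bash
python3 -m creep '{"linear":[[-0.15,-0.04,0.3]],"turn":[0],"fingers":[-0.05]}' 
python3 -c "
from h import *
rep(-52,0,135)"
```

```text
time_s: 5.58
position: [0.5268, 0.0466, 0.1411]
ee_rot: [0.003, 0.995, 0.098, 0.014]
ft_force: [-0.0, 0.0, 0.2]
width: 0.475
t 5.58 chestTCP mm [-51.1  -0.2 141.1] tool y ang in chest -89.64 tooly z [ 0.027  0.009 -1.   ] F [-0.   0.   0.2] tq [-0.    0.04  0.  ] w 0.475
shift units [-0.036 -0.009  0.203]
```

```bash
python3 -m creep '{"linear":[[-0.04,0,0.25]],"turn":[0],"fingers":[-0.05]}' 
python3 -c "
from h import *
rep(-52,0,132)"
```

```text
time_s: 5.67
position: [0.5253, 0.0466, 0.1328]
ee_rot: [0.003, 0.995, 0.098, 0.014]
ft_force: [-2.0, 1.6, 3.8]
width: 0.475
t 5.67 chestTCP mm [-5.260e+01  1.000e-01  1.328e+02] tool y ang in chest -89.63 tooly z [ 0.027  0.008 -1.   ] F [-1.7  2.   3.8] tq [0.43 0.29 0.07] w 0.475
shift units [0.019 0.002 0.028]
```

```bash
python3 -m creep '{"linear":[[0,0,0.22]],"turn":[0],"fingers":[-0.05]}' 
python3 -c "
from h import *
rep(-52,0,126)"
```

```text
time_s: 5.75
position: [0.5254, 0.047, 0.1273]
ee_rot: [0.002, 0.995, 0.098, 0.014]
ft_force: [-24.2, 1.7, 77.3]
width: 0.472
t 5.75 chestTCP mm [-52.4   0.4 127.3] tool y ang in chest -89.63 tooly z [ 0.027  0.007 -1.   ] F [-23.5   6.3  77.3] tq [2.77 3.83 0.58] w 0.472
shift units [0.012 0.014 0.043]
```

```bash
python3 -m creep '{"linear":[[0,0,0.02]],"turn":[0],"fingers":[-0.05]}' 
python3 - <<'E'
from h import *
rep(-36,0,127)
for c in ["wrist","scene"]:
    p=robot.snapshot(c); im=p["img"][:,:,::-1]
    if c!="wrist":
        u,v=proj(p,c2w(np.load("pose.npy"),[(-.03,0,.13)]))[0]
        im=cv2.resize(im[int(v)-60:int(v)+60,int(u)-80:int(u)+80],None,fx=5,fy=5,interpolation=cv2.INTER_CUBIC)
    cv2.imwrite(f"pics/e_{c}.png",im)
rep()
E
```

```text
time_s: 5.83
position: [0.5255, 0.0469, 0.1285]
ee_rot: [0.003, 0.995, 0.099, 0.014]
ft_force: [-6.6, -1.4, 13.4]
width: 0.477
t 5.83 chestTCP mm [-52.4   0.3 128.5] tool y ang in chest -89.59 tooly z [ 0.027  0.008 -1.   ] F [-6.7 -0.1 13.4] tq [0.27 1.24 0.16] w 0.477
shift units [0.545 0.013 0.064]
t 5.93 chestTCP mm [-52.4   0.3 128.4] tool y ang in chest -89.6 tooly z [ 0.027  0.008 -1.   ] F [-8.   0.4 18.3] tq [0.43 1.48 0.19] w 0.477
```

View pics/e_wrist.png

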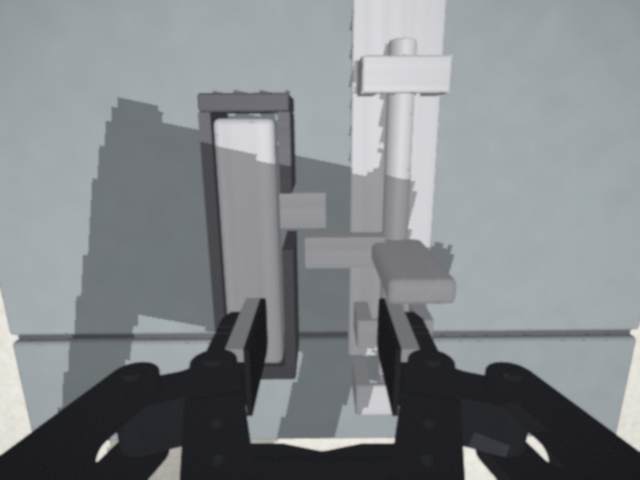

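View pics/e_scene.png

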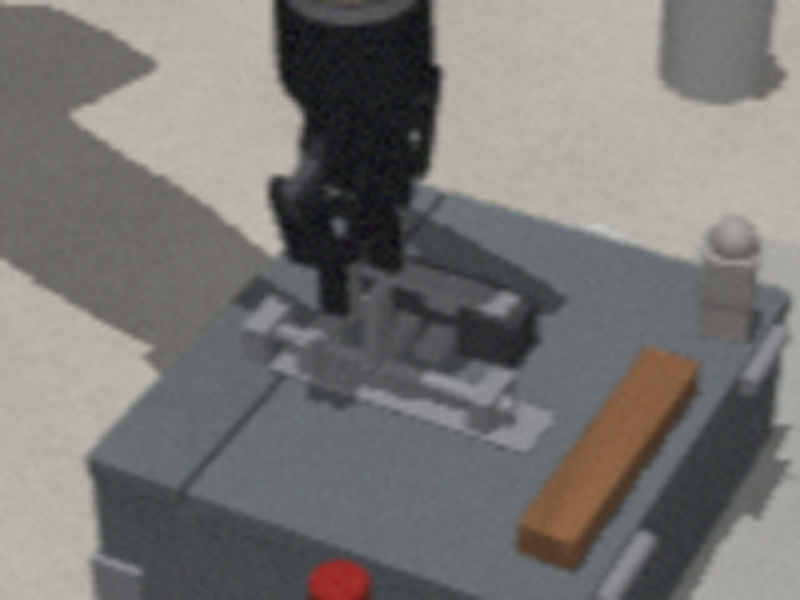

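The plate is at its end stop: force is above the full spring load and the plate has visibly sunk. Rows lose about 1.6 mm upward each, so I'll keep a downward component while sliding forward, one row at a time at first.

```bash
python3 -m creep '{"linear":[[0.25,0,0.08]],"turn":[0],"fingers":[-0.05]}' 
python3 -c "
from h import *
rep(-36,0,127.5)"
```

```text
time_s: 6.02
position: [0.5292, 0.0477, 0.1281]
ee_rot: [0.003, 0.995, 0.099, 0.009]
ft_force: [-24.5, -5.4, 37.0]
width: 0.476
t 6.02 chestTCP mm [-48.6   0.4 128.1] tool y ang in chest -89.51 tooly z [ 0.018  0.008 -1.   ] F [-25.1  -0.7  37. ] tq [0.76 4.45 0.59] w 0.476
shift units [0.418 0.017 0.028]
```

```bash
python3 -m creep '{"linear":[[0.35,0,0.07]],"turn":[0],"fingers":[-0.05]}' 
python3 -c "
from h import *
rep(-13,0,127.5)"
```

```text
time_s: 6.1
position: [0.5355, 0.0489, 0.1282]
ee_rot: [0.004, 0.995, 0.1, 0.004]
ft_force: [-25.0, -6.3, 34.7]
width: 0.481
t 6.1 chestTCP mm [-42.2   0.4 128.2] tool y ang in chest -89.41 tooly z [ 0.008  0.008 -1.   ] F [-25.8  -1.5  34.7] tq [0.59 4.6  0.55] w 0.481
shift units [0.972 0.022 0.03 ]
```

```bash
python3 -m creep '{"linear":[[0.35,0,0.07]],"turn":[0],"fingers":[-0.05]}' >/dev/null
python3 -c "
from h import *
rep(-13,0,127.5)"
python3 -m creep '{"linear":[[0.35,0,0.07]],"turn":[0],"fingers":[-0.05]}' >/dev/null
python3 -c "
from h import *
rep(-13,0,127.5)"
```

```text
t 6.18 chestTCP mm [-35.9   0.4 128.2] tool y ang in chest -89.32 tooly z [-0.004  0.008 -1.   ] F [-28.4  -0.3  36.4] tq [0.76 5.21 0.65] w 0.474
shift units [0.764 0.021 0.021]
t 6.27 chestTCP mm [-29.7   0.4 128.2] tool y ang in chest -89.23 tooly z [-0.015  0.008 -1.   ] F [-27.1   0.4  34.1] tq [0.66 4.64 0.44] w 0.475
shift units [0.558 0.019 0.014]
```

```bash
python3 -m creep '{"linear":[[0.35,0,0.065]],"turn":[0],"fingers":[-0.05]}' >/dev/null
python3 -c "
from h import *
rep(-13,0,127.5)"
python3 -m creep '{"linear":[[0.35,0,0.06]],"turn":[0],"fingers":[-0.05]}' >/dev/null
python3 - <<'E'
from h import *
rep(-13,0,127.5)
for c in ["wrist","scene"]:
    p=robot.snapshot(c); im=p["img"][:,:,::-1]
    print(c,[(c2w((0,0,-np.load("pose.npy")[2]),[np.array(q["centre"])-[*np.load("pose.npy")[:2],0]])[0].round(4),q["confidence"]) for q in robot.place_of("tab_top",c)[:1]])
    if c!="wrist":
        u,v=proj(p,c2w(np.load("pose.npy"),[(-.03,0,.13)]))[0]
        im=cv2.resize(im[int(v)-60:int(v)+60,int(u)-80:int(u)+80],None,fx=5,fy=5,interpolation=cv2.INTER_CUBIC)
    cv2.imwrite(f"pics/f_{c}.png",im)
rep()
E
```

```text
t 6.35 chestTCP mm [-23.4   0.4 128.2] tool y ang in chest -89.15 tooly z [-0.026  0.008 -1.   ] F [-27.5   0.2  33.9] tq [0.69 4.89 0.48] w 0.47
shift units [0.347 0.017 0.015]
t 6.43 chestTCP mm [-16.9   0.4 128.2] tool y ang in chest -89.08 tooly z [-0.037  0.008 -0.999] F [-23.9  -0.9  30.7] tq [0.62 4.43 0.5 ] w 0.478
shift units [0.13  0.015 0.02 ]
wrist [(array([-0.0014, -0.0296,  0.1642]), 0.97)]
scene [(array([ 0.0004, -0.0265,  0.1608]), 0.77)]
t 6.63 chestTCP mm [-14.9   0.3 128.3] tool y ang in chest -89.09 tooly z [-0.032  0.008 -0.999] F [-16.  -0.  26.] tq [0.58 3.02 0.37] w 0.474
```

View pics/f_wrist.png

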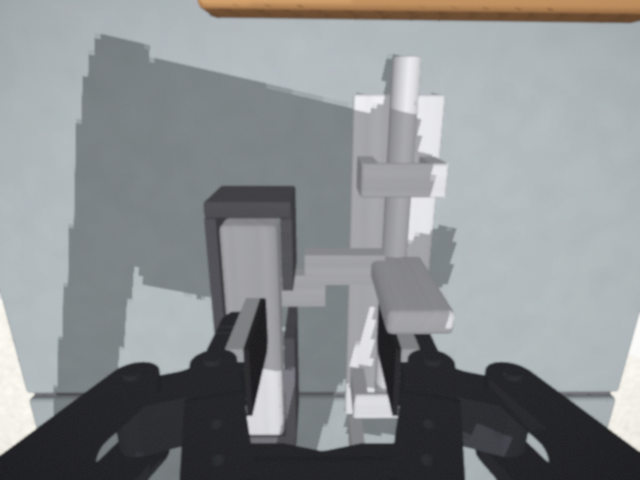

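View pics/f_scene.png

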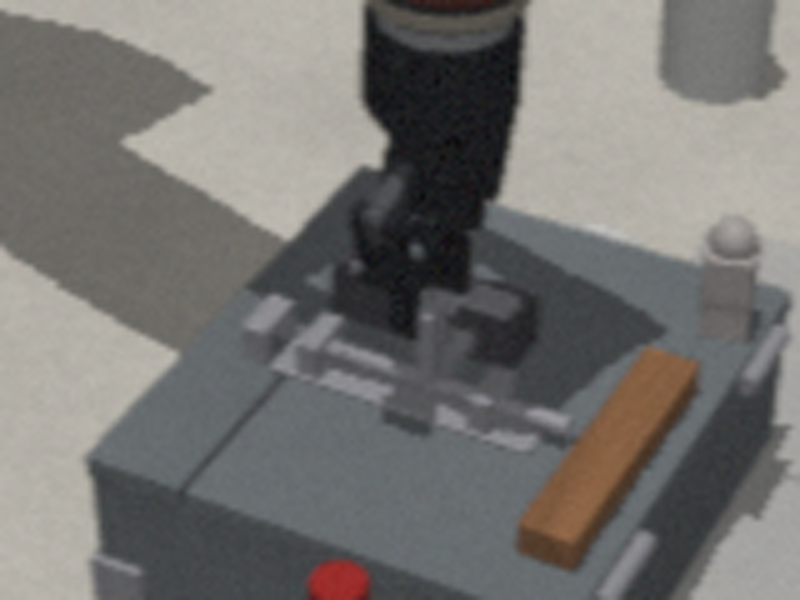

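The bolt has moved about 30 mm: the tab is at chest x ≈ 0 and the lug has just passed the tooth. I'll push on to its end stop with the catch still down.

```bash
python3 -m creep '{"linear":[[0.3,0,0.06]],"turn":[0],"fingers":[-0.05]}' >/dev/null
python3 -c "
from h import *
rep(-13,0,127.5)"
```

```text
t 6.72 chestTCP mm [-14.2   0.4 128.1] tool y ang in chest -89.03 tooly z [-0.052  0.008 -0.999] F [-64.5  -0.6  57.3] tq [ 0.25 10.14 -0.15] w 0.473
shift units [0.042 0.013 0.02 ]
```

Fx jumped to 64 N with under 1 mm of travel, so the bolt is at its end stop. I'll ease off the tab while keeping the catch down, then lift straight up.

```bash
python3 -m creep '{"linear":[[-0.1,0,0.06]],"turn":[0],"fingers":[-0.05]}' >/dev/null
python3 -c "
from h import *
rep(-15,0,127.5)"

```

```text
t 6.8 chestTCP mm [-17.5  -0.  128.9] tool y ang in chest -89.04 tooly z [-0.053  0.008 -0.999] F [7.  1.6 5.8] tq [ 0.19 -0.93 -0.11] w 0.478
shift units [ 0.086 -0.001  0.041]
```

```bash
python3 -m creep '{"linear":[[-0.03,0,-0.3],[-0.03,0,-0.5],[-0.03,0,-0.6],[-0.03,0,-0.7],[-0.03,0,-0.8],[-0.03,0,-0.6]],"turn":[0,0,0,0,0,0],"fingers":[-0.05,-0.05,-0.05,-0.05,-0.05,-0.05]}' >/dev/null
python3 - <<'E'
from h import *
rep()
for c in ["wrist","scene","side"]:
    p=robot.snapshot(c); im=p["img"][:,:,::-1]
    for l in ["tab_top","catch_top"]:
      print(c,l,[(c2w((0,0,-np.load("pose.npy")[2]),[np.array(q["centre"])-[*np.load("pose.npy")[:2],0]])[0].round(4),q["confidence"]) for q in robot.place_of(l,c)[:1]])
    if c!="wrist":
        u,v=proj(p,c2w(np.load("pose.npy"),[(-.03,0,.13)]))[0]
        im=cv2.resize(im[int(v)-60:int(v)+60,int(u)-80:int(u)+80],None,fx=5,fy=5,interpolation=cv2.INTER_CUBIC)
    cv2.imwrite(f"pics/g_{c}.png",im)
rep()
E
```

```text
t 7.3 chestTCP mm [-21.5   1.2 229.9] tool y ang in chest -89.06 tooly z [-0.065  0.006 -0.998] F [ 0.7  0.2 -0.3] tq [-0.01 -0.05  0.03] w 0.473
wrist tab_top [(array([ 0.0003, -0.0264,  0.1646]), 0.96)]
wrist catch_top [(array([-0.0272,  0.0253,  0.1353]), 0.6)]
scene tab_top [(array([ 0.004 , -0.0235,  0.1626]), 0.73)]
scene catch_top [(array([-0.0255,  0.0235,  0.1421]), 0.83)]
side tab_top [(array([ 0.0053, -0.0261,  0.1564]), 0.71)]
side catch_top [(array([-0.0277,  0.021 ,  0.139 ]), 0.7)]
t 7.75 chestTCP mm [-22.3   1.4 227.4] tool y ang in chest -89.06 tooly z [-0.068  0.005 -0.998] F [-0.  -0.8  0.4] tq [ 0.02 -0.1  -0.03] w 0.477
```

View pics/g_wrist.png

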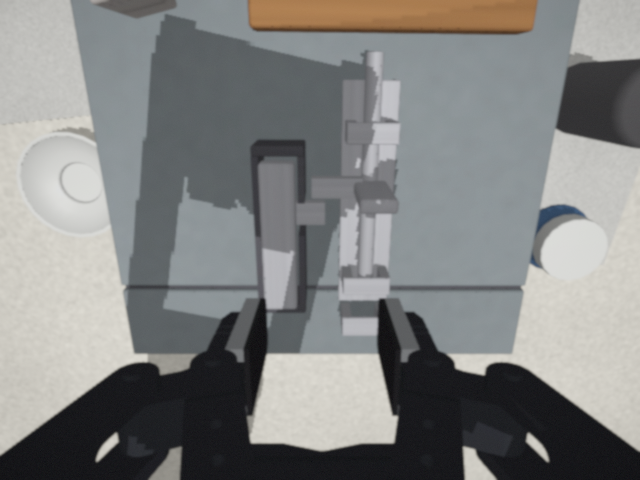

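View pics/g_scene.png

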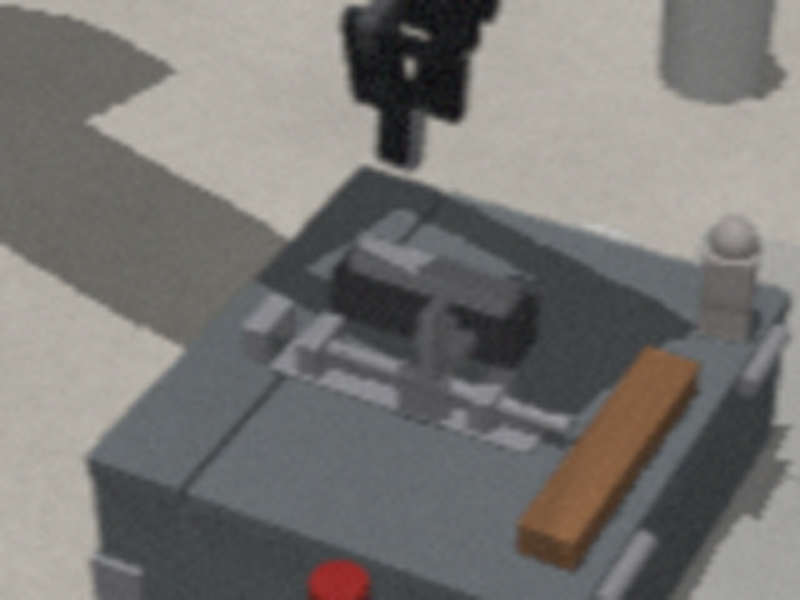

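View pics/g_side.png

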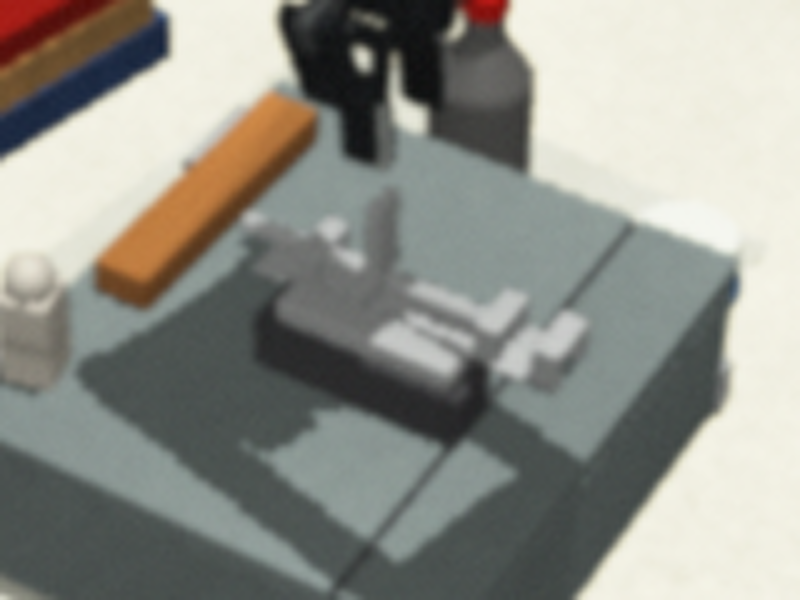

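The catch is up (about 138 mm), the lug sits beyond the tooth, the bar is out of the keeper, and the tab is at about +3 mm against +2 expected. The hand is clear, the wrist force reads about zero, and nothing else has moved. Handing in.

```bash
python3 -c "
from h import *
rep(); print(robot.hand_in()); rep()"
```

```text
t 7.75 chestTCP mm [-22.3   1.4 227.4] tool y ang in chest -89.06 tooly z [-0.068  0.005 -0.998] F [-0.  -0.8  0.4] tq [ 0.02 -0.1  -0.03] w 0.477
the job is handed in; nothing more can be done
None
the job is handed in; nothing more can be done
```

The bolt is fully drawn and the catch has sprung up behind it. I handed the job in at 7.75 s; the hand-in gave no verdict.

**What I did:** I half-opened the fingers and pressed the catch plate to its end stop with the left fingertip. Then I slid forward, holding it down with about 25–57 N, while the right finger pushed the tab. At the end the push force jumped to about 64 N for under 1 mm of travel, which I took as the bolt's end stop. I eased off the tab, lifted straight up and left the hand about 67 mm above the tab.

**Last checks:**
- **Bolt:** the cameras put the tab at chest x = +0.3, +4.0 and +5.3 mm, against +2 mm when fully drawn. That spread is no finer than the networks' 4 mm accuracy. The pictures show the bar out of the keeper and the lug beyond the tooth.
- **Catch:** its height read 135, 142 and 139 mm, against 138 mm when up.
- **Contact and surroundings:** the wrist force was about zero, and everything on and beside the chest that showed in the last pictures was still in place.

**What went less well:**
- **Force peak:** the first press reached about 77 N at the wrist, under the 120 N limit, and I backed it off at once.
- **Tilt:** the hand ended tilted about 4°, because small errors in each move added up.
- **Easing off:** backing away from the tab moved 3.3 mm and the downward force fell to 5.8 N. The catch may have started to rise then, but only after the bolt had reached its stop.

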